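# Close the lids of a curved tasting box in one stroke

### The arm

A 7-joint arm with a two-finger parallel gripper is mounted at the origin on a cart in front of the work surface, level with it; the furniture and walls round the work are solid. World frame = base frame: x ahead of the robot, y to its left, z up, the work surface at z = 0. Lengths are in m, angles in rad, forces in N, time in s.
With the tool pointing down it reaches from about 0.4 to 0.85 m from the base axis. Payload 10.4 kg.
Tool frame: the origin (TCP) lies at the very end of the fingers, on their centre line; the grasp point (between the pads) lies 19 mm behind it (manip.tcp_to_grasp is the distance from the TCP to the grasp point, in m); x points along the fingers, y is the direction in which the jaws open and shut, and the axes are right-handed (so a half turn about x gives the same grasp; the last joint's range is limited). The gripper opens to 85 mm and grips with 20 to 120 N. Pads are 22 mm wide; open, the fingers measure 114 mm over their backs; the gripper's body (76 mm by 85 mm) begins 54 mm behind the grasp point. The pads swing forward as they close: fully open they stand 13 mm farther back than shut.
Start: joints at [-1.211, 0.332, -0.065, 1.46, 0.022, 1.35, -0.088], TCP at [0.233, 0.58, 0.231] pointing down, gripper open.
Joint ranges: [-2.6, 2.6], [-0.5, 2.12], [-1.47, 1.34], [0.16, 2.42], [-1.27, 4.41], [0.06, 2.06], [-2.6, 2.6]. Speed limits (rad/s): [2.22, 2.22, 2.79, 2.79, 3.14, 3.14, 3.14].

### API

Orientations are given as a unit quaternion [x, y, z, w].
In Python, from workcell import manip, cams, hand_in gives the robot as it stands.
- The arm moves only by the shell command python3 -m handwheel 'ROWS' [FORCE]. ROWS is text: rows parted by semicolons, each of 7 numbers parted by spaces: the shift along the tool's x, y, z in mm, then the turn, a rotation vector about the tool's x, y, z in rad, then the finger opening in mm, from 0 to 85.4. A call has 1 to 8 rows; each row shifts and turns the commanded pose from where the row before left it, along the tool's axes as they then stand; what a row does not reach is not made up. A row lasts 1/10 s, in which the tool goes at most 50 mm and 8.59 degrees, less where a joint would pass 70% of its speed; a pose out of reach is approached as far as the arm can. A call with a gripper value outside its range is refused whole. The fingers move at their own pace and stop on an object; FORCE is the grip in N (left out, the last holds). Time passes only in rows, so rows that do not move let the fingers close. It gives the time, the measured TCP pose, the force and the opening at its end, in the units of the state.
- manip.get_obs(): the state, without advancing time (a new reading comes with each control period).
- cams.camera(name): name is "side" or "top"; returns a dict with "color" (400x640x3 uint8, blue, green, red), "depth" (400x640 float32, m along the optical axis (not along the pixel's ray), 0 where there is no reading), "camera_matrix" (3x3 intrinsics, pixels), "origin" and "attitude" of the camera in the world. Camera axes: x right, y down, z forward; pixel columns grow to the right and rows downward; lengths in m; the calibration is good to about 2 mm. A picture is of the moment at which its call begins.
- hand_in(): hands the job in, once; it reports no verdict.
Trained networks look in the newest picture that a camera, given by its name, has taken for a name from the list of things; names that differ only in an ending like _2 or _b are one class to them, and where a whole thing is asked for, a point or a joint stands for the part that bears it (a point fixed in the world has none). Each returns a list of dicts, best first, with "conf" (0 to 1); they miss things now and then, are a little off and sometimes report something else, mostly with a low value. They report only what shows in the picture. A call takes as long as a camera call.
- cams.recognise(camera, thing): "box" ([left, top, width, height] in pixels, round what is visible of it).
- cams.outline_of(camera, thing): "region" (400x640 bool, what is visible of it) and "box" ([left, top, width, height] in pixels, round what is visible of it).
The state is a dict: "clock": time; "joint_pos": joint angles; "joint_velocities": joint speeds; "tau": joint torques, N m; "position": TCP position; "ee_rot": TCP orientation; "ft_force": force on the tool from outside, world axes, zero at the start; "torque": the same for the moment, N m; "grip_width": opening from 0.0 (shut) to 1.0 (fully open).
Only numpy, scipy, OpenCV 4.12 (cv2) and the standard library are available. Lean on these libraries where they do the work, as an engineer would, in place of code of your own. Each camera call takes 0.05 s, during which the arm holds its last target.

### The job

The five small lids of the curved wooden tasting box stand ajar. Start at the end with the lidless round tongue and run a fingertip along the row in one light, continuous stroke that follows the curve along the middle of the lids, pressing the lids shut one after another to the last; do not lift away from the row before the last lid is down. Do not grasp, lift or shove the box or press hard on it, leave the things round it where they are, and finish clear of everything.

Things in the scene. Friction and masses are not known exactly. Their poses are not given: they have to be found in the camera images.
- tray: curved tasting box of light wood, loose, about 0.9 kg: an arc-shaped row of five lidded compartments. Origin: the arc's centre, on the table in the bay, outside the wood. z up; x from there to the middle of the row. The row's middle line has radius 100 mm, the wood spans radii 83 to 117 mm, 30 mm high without the lids. Hard sideways pushes slide it.
- tongue (a point): middle of the flat top of the solid, lidless, round-ended tongue at one end of the box (the right end seen from the robot), 33 mm above the table, level with the shut lids; at -0.88 rad round the arc from the tray's x axis (counter-clockwise positive; the wood there runs from -0.75 to -1.10 rad)
- lid1 (a joint): opening of lid 1 (next to the tongue) in rad: 0 shut flat, 0.6 most ajar. White plate 30 mm across the row, 27 along it, 3 thick, middle at -0.6 rad round the arc, top 33 mm up when shut. Hinged across the row on its edge nearer the tongue; the free edge stands up to 15 mm proud. Stays where left; 1 to 3 N shuts it.
- lid2 (a joint): opening of lid 2 in rad: 0 shut flat, 0.6 most ajar. White plate 30 mm across the row, 27 along it, 3 thick, middle at -0.3 rad round the arc, top 33 mm up when shut. Hinged across the row on its edge nearer the tongue; the free edge stands up to 15 mm proud. Stays where left; 1 to 3 N shuts it.
- lid3 (a joint): opening of lid 3 in rad: 0 shut flat, 0.6 most ajar. White plate 30 mm across the row, 27 along it, 3 thick, middle at 0.0 rad round the arc, top 33 mm up when shut. Hinged across the row on its edge nearer the tongue; the free edge stands up to 15 mm proud. Stays where left; 1 to 3 N shuts it.
- lid4 (a joint): opening of lid 4 in rad: 0 shut flat, 0.6 most ajar. White plate 30 mm across the row, 27 along it, 3 thick, middle at 0.3 rad round the arc, top 33 mm up when shut. Hinged across the row on its edge nearer the tongue; the free edge stands up to 15 mm proud. Stays where left; 1 to 3 N shuts it.
- lid5 (a joint): opening of lid 5 (last, farthest from the tongue) in rad: 0 shut flat, 0.6 most ajar. White plate 30 mm across the row, 27 along it, 3 thick, middle at 0.6 rad round the arc, top 33 mm up when shut. Hinged across the row on its edge nearer the tongue; the free edge stands up to 15 mm proud. Stays where left; 1 to 3 N shuts it.
- date_stamp: wooden hand stamp, 26x34x62 mm, standing in the bay of the tasting box; may not be disturbed.
- label_stack: small stack of white labels, 31x45x10 mm, in the bay of the tasting box; may not be disturbed.
- tea_tin: round printed tin, 58 mm across, 72 mm tall, beyond the box to the left; may not be disturbed.
- sign_tub: small white card sign on a foot, 26x62x51 mm, at the left edge of the table; may not be disturbed.
- butter_bar: film-wrapped pastry bar, 57x101x25 mm, behind the lidded bin; may not be disturbed.
- ring_pack: film-wrapped brown ring cake, 90x94x24 mm, at the left front; may not be disturbed.

How it is judged:
On the way, in this order (a step that is already met when the one before it is completed fails the run):
1. lid 1, next to the tongue, is shut while the others are open (value of joint lid1 below 0.15 rad and value of joint each of lid3, lid4, lid5 above 0.15 rad), for 0.02 s.
2. lid 3 is shut and lid 5 is still open (value of joint each of lid1, lid2, lid3 below 0.15 rad and value of joint lid5 above 0.15 rad), for 0.02 s.
3. lid 5 is shut, and so are all the others (value of joint each of lid1, lid2, lid3, lid4, lid5 below 0.15 rad), for 0.1 s.
At the end, for the whole second after the job is handed in: all five lids are shut to within 0.15 rad (the free edge within about 4 mm of flat), the box stands flat and still on the table within 30 mm of where it was, and every other thing is within 20 mm of where it stood (all of step 3 and distance of tray from where it was at the start of the episode below 0.03 m and height (world z) of tray below 0.005 m and angle between tray's own z axis and vertical below 0.05 rad and linear speed of tray below 0.01 m/s and distance of each of date_stamp, label_stack, tea_tin, sign_tub, butter_bar, ring_pack from where it was at the start of the episode below 0.02 m); the robot touches nothing.
It fails at once if a lid was shut while a lid two or more places before it was open (the row is done in order from the tongue) ((value of joint lid3 below 0.15 rad and value of joint lid1 above 0.15 rad) or (value of joint lid4 below 0.15 rad and value of joint lid2 above 0.15 rad) or (value of joint lid5 below 0.15 rad and value of joint lid3 above 0.15 rad)).
It fails at once if after lid 1 was shut and before lid 5 was shut, the fingers left the row (rose more than about 45 mm above the lids, or strayed more than 15 mm sideways from the middle line of the row) (value of joint lid1 below 0.15 rad and value of joint lid5 above 0.15 rad and (z of the grasp point in the frame of tray above 0.1 m or horizontal distance between the grasp point and tray below 0.085 m or horizontal distance between the grasp point and tray above 0.115 m)).
It fails at once if the box was pressed with more than 60 N (contact force between the fingers and tray above 60 N).
It fails at once if the box was shoved more than 30 mm, lifted or tipped (distance of tray from where it was at the start of the episode above 0.03 m or height (world z) of tray above 0.012 m or angle between tray's own z axis and vertical above 0.15 rad).
It fails at once if a thing beside the box was shifted more than 20 mm (distance of any of date_stamp, label_stack, tea_tin, sign_tub, butter_bar, ring_pack from where it was at the start of the episode above 0.02 m).
It also fails if it takes over 43 s, if anything falls off the work surface, if the arm or the gripper's body presses on something with over 40 N, if the wrist force passes 120 N, or if a joint passes its speed limit or range.

## Working session

There is one attempt and no reset: what is moved stays moved. The work goes in short steps, Python scripts to look and compute and a shell command to move; the robot and the scene stay as the last step left them, time stands still between calls to the robot, and variables do not carry over. Pictures are saved under pics/ and viewed, and the job is handed in when it is done.

```bash
mkdir -p pics; ls
python3 - <<'E'
from workcell import manip, cams
import cv2
o=manip.get_obs(); print(o, manip.tcp_to_grasp)
for n in("side","top"):
    c=cams.camera(n); cv2.imwrite(f"pics/{n}0.png",c["color"]); print(n,c["camera_matrix"],c["origin"],c["attitude"])
E
```

```text
pics
{'clock': 0.0, 'joint_pos': array([-1.21059358,  0.33288186, -0.06471652,  1.46090295,  0.02156947,
        1.34985486, -0.08848811]), 'joint_velocities': array([-0.00021662,  0.00048821,  0.00066042,  0.00010346,  0.00081617,
        0.0005949 ,  0.00049608]), 'tau': array([ 8.17251166e-04, -6.25449228e+01,  4.96007153e-02, -3.91618896e+01,
        1.61573128e-02,  9.83608566e-03,  1.69323363e-05]), 'position': array([0.23330657, 0.57944987, 0.23052802]), 'ee_rot': array([ 0.13403084,  0.69427921, -0.13497338,  0.69411404]), 'ft_force': array([-0.31935362, -0.49102959, -0.19883717]), 'torque': array([-0.0380632,  0.0149305,  0.0414958]), 'grip_width': 1.0009790269928527} 0.0187
side [[373.29551366   0.         314.05076388]
 [  0.         373.29551366 201.02206875]
 [  0.           0.           1.        ]] [ 0.09814578 -0.62618709  0.75434306] [ 0.88405614 -0.24088011  0.103708   -0.38686712]
top [[467.04938987   0.         323.98747072]
 [  0.         467.04938987 185.4865643 ]
 [  0.           0.           1.        ]] [ 2.63095002e-04 -1.39089481e-01  1.38147723e+00] [ 0.79859482 -0.57137558  0.10853386 -0.15490856]
```

View pics/side0.png

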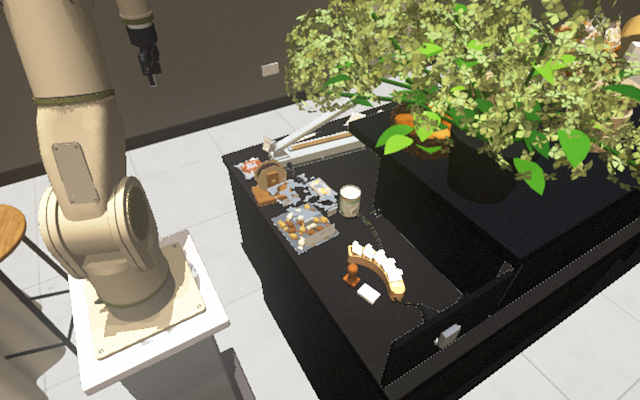

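View pics/top0.png

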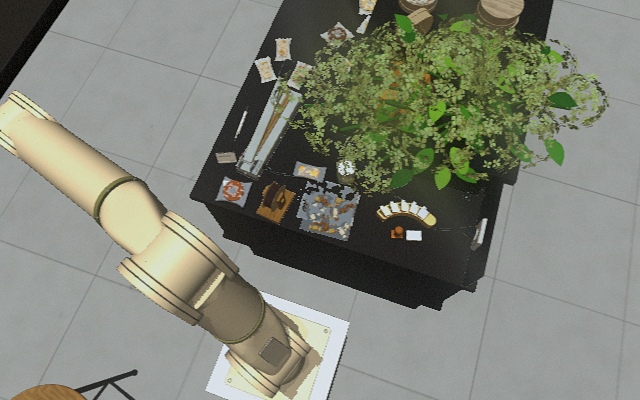

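```bash
cat > h.py <<'E'
import numpy as np, cv2
from scipy.spatial.transform import Rotation as R
def pts(c):
    d=c["depth"].astype(float);K=c["camera_matrix"]
    v,u=np.mgrid[:400,:640]
    p=np.dstack([(u-K[0,2])/K[0,0]*d,(v-K[1,2])/K[1,1]*d,d])
    return p@R.from_quat(c["attitude"]).as_matrix().T+c["origin"]
def proj(c,p):
    q=(np.asarray(p)-c["origin"])@R.from_quat(c["attitude"]).as_matrix()
    return q[...,:2]/q[...,2:]*c["camera_matrix"][0,0]+c["camera_matrix"][:2,2]
E
python3 - <<'E'
from h import *
from workcell import cams
crop={"side":(225,325,325,425),"top":(170,250,350,500)}
for n in("side","top"):
    c=cams.camera(n); np.savez(f"{n}.npz",**c); P=pts(c)
    r=crop[n]; cv2.imwrite(f"pics/{n}z.png",cv2.resize(c["color"][r[0]:r[1],r[2]:r[3]],None,fx=5,fy=5,interpolation=cv2.INTER_CUBIC))
    for t in("tray","date_stamp","label_stack","tea_tin","tongue","lid1","lid5"):
        for o in cams.outline_of(n,t)[:2]:
            m=o["region"]&(c["depth"]>0); q=P[m]
            print(n,t,round(o["conf"],2),o["box"],m.sum(),np.median(q,0).round(3) if m.sum() else '',q.min(0).round(3) if m.sum() else '',q.max(0).round(3) if m.sum() else '')
            if t=="tray": np.save(f"tray_{n}.npy",q) if o["conf"]>.5 else 0
E
```

```text
side tray 0.91 [344.9, 241.2, 60.4, 59.2] 1468 [ 0.508 -0.227  0.032] [ 0.447 -0.316 -0.004] [ 0.569 -0.12   0.059]
side date_stamp 0.75 [347.9, 264.2, 17.2, 25.4] 252 [ 0.436 -0.222  0.02 ] [ 0.424 -0.235 -0.002] [ 0.462 -0.198  0.063]
side label_stack 0.83 [357.0, 284.3, 21.1, 21.3] 247 [ 0.453 -0.268  0.009] [ 0.435 -0.29  -0.   ] [ 0.473 -0.242  0.013]
side tea_tin 0.65 [340.0, 186.8, 19.4, 33.3] 594 [ 0.566 -0.021  0.057] [ 0.546 -0.039 -0.003] [0.654 0.09  0.074]
side tongue 0.56 [348.1, 241.8, 54.7, 57.1] 1509 [ 0.508 -0.229  0.032] [ 0.466 -0.316 -0.004] [ 0.57  -0.115  0.048]
side lid1 0.57 [387.5, 267.1, 18.3, 13.7] 155 [ 0.522 -0.271  0.038] [ 0.506 -0.286  0.   ] [ 0.557 -0.257  0.044]
side lid1 0.49 [383.7, 259.4, 12.3, 9.4] 122 [ 0.527 -0.241  0.039] [ 0.51  -0.253  0.03 ] [ 0.544 -0.23   0.046]
side lid5 0.57 [387.5, 267.1, 18.3, 13.7] 155 [ 0.522 -0.271  0.038] [ 0.506 -0.286  0.   ] [ 0.557 -0.257  0.044]
side lid5 0.49 [383.7, 259.4, 12.3, 9.4] 122 [ 0.527 -0.241  0.039] [ 0.51  -0.253  0.03 ] [ 0.544 -0.23   0.046]
top tray 0.88 [377.1, 201.4, 62.4, 24.7] 879 [ 0.5
[... 510 characters left out ...]
3] [0.594 0.017 0.509]
top tea_tin 0.41 [390.5, 201.0, 10.6, 10.0] 55 [ 0.511 -0.184  0.039] [ 0.496 -0.198  0.031] [ 0.523 -0.17   0.047]
top tongue 0.76 [376.6, 203.1, 59.1, 28.1] 806 [ 0.508 -0.226  0.032] [ 0.465 -0.315 -0.005] [ 0.544 -0.14   0.051]
top lid1 0.62 [382.6, 206.7, 6.5, 8.6] 41 [ 0.49  -0.161  0.039] [ 0.478 -0.173  0.032] [ 0.501 -0.147  0.049]
top lid1 0.58 [409.3, 199.7, 8.1, 14.0] 81 [ 0.526 -0.241  0.039] [ 0.507 -0.255  0.001] [ 0.555 -0.229  0.048]
top lid5 0.62 [382.6, 206.7, 6.5, 8.6] 41 [ 0.49  -0.161  0.039] [ 0.478 -0.173  0.032] [ 0.501 -0.147  0.049]
top lid5 0.58 [409.3, 199.7, 8.1, 14.0] 81 [ 0.526 -0.241  0.039] [ 0.507 -0.255  0.001] [ 0.555 -0.229  0.048]
```

Run:
```python
from h import *
from scipy.optimize import minimize
fig=np.full((560,800,3),0,np.uint8)
for n in("side","top"):
    c=np.load(n+".npz"); P=pts(c).reshape(-1,3); C=c["color"].reshape(-1,3)
    T=np.load(f"tray_{n}.npy")
    s=(P[:,0]>.44)&(P[:,0]<.60)&(P[:,1]>-.34)&(P[:,1]<-.1)&(P[:,2]>.022)&(P[:,2]<.055)&(C.max(1)>90)
    q=P[s]; col=C[s]
    # remove stamp region
    k=~((q[:,0]<.465)&(q[:,1]>-.25)&(q[:,1]<-.19)); q=q[k]; col=col[k]
    def loss(p):
        r=np.hypot(q[:,0]-p[0],q[:,1]-p[1]); e=np.maximum(np.maximum(.083-r,r-.117),0)+.02*abs(r-.1)
        return np.minimum(e,.01).sum()
    best=min((minimize(loss,[x,y],method="Nelder-Mead") for x in(.41,.42,.43,.44) for y in(-.25,-.235,-.22)),key=lambda r:r.fun)
    x=best.x; a=np.arctan2(q[:,1]-x[1],q[:,0]-x[0]); r=np.hypot(q[:,0]-x[0],q[:,1]-x[1])
    print(n,len(q),x.round(4),best.fun, np.percentile(a,[.3,1,2,98,99,99.7]).round(3), np.percentile(r,[1,5,50,95,99]).round(4))
    # height vs angle near the middle
    mid=abs(r-.1)<.012
    b=np.arange(-1.5,1.3,.05)
    for lo in b:
        m=mid&(a>=lo)&(a<lo+.05)
        if m.sum(): print(f"{lo:.2f}:{np.median(q[m,2])*1000:.0f}/{q[m,2].max()*1000:.0f}({m.sum()})",end=" ")
    print()
    np.savez(f"q_{n}.npz",q=q,c=col,x=x)
```

```text
side 1070 [ 0.4263 -0.2397] 0.27984252261350295 [-0.795 -0.783 -0.773  1.035  1.054  1.072] [0.0826 0.0833 0.0983 0.1159 0.1194]
-0.95:24/24(1) -0.85:27/27(1) -0.80:29/35(34) -0.75:32/35(25) -0.70:33/36(21) -0.65:32/35(19) -0.60:33/35(18) -0.55:33/35(20) -0.50:32/34(19) -0.45:33/37(25) -0.40:35/39(20) -0.35:37/41(23) -0.30:39/42(25) -0.25:41/44(22) -0.20:41/41(4) -0.15:34/39(16) -0.10:37/39(21) -0.05:39/42(22) 0.00:42/46(24) 0.05:43/44(14) 0.10:32/43(3) 0.15:33/37(18) 0.20:37/39(20) 0.25:40/43(20) 0.30:43/46(20) 0.35:45/47(11) 0.40:31/33(9) 0.45:34/37(19) 0.50:37/39(18) 0.55:39/41(17) 0.60:43/45(17) 0.65:45/45(13) 0.70:31/34(10) 0.75:34/37(14) 0.80:37/40(16) 0.85:40/43(14) 0.90:43/45(18) 0.95:46/48(9) 1.00:30/32(8) 1.05:30/31(8) 
top 628 [ 0.4254 -0.2381] 0.16959493122234987 [-0.795 -0.768 -0.742  1.052  1.066  1.074] [0.0822 0.0837 0.1002 0.1165 0.1194]
-0.85:38/38(1) -0.80:33/34(11) -0.75:31/36(12) -0.70:32/39(12) -0.65:33/37(13) -0.60:33/36(14) -0.55:33/36(15) -0.50:31/35(13) -0.45:32/38(11) -0.40:35/39(14) -0.35:39/46(13) -0.30:38/44(13) -0.25:42/47(11) -0.20:33/38(7) -0.15:33/39(11) -0.10:37/47(11) -0.05:39/44(12) 0.00:42/48(11) 0.05:44/48(9) 0.10:27/32(3) 0.15:35/38(15) 0.20:36/41(7) 0.25:41/47(14) 0.30:43/47(10) 0.35:43/46(5) 0.40:32/34(5) 0.45:33/39(12) 0.50:37/40(10) 0.55:41/43(9) 0.60:42/45(13) 0.65:44/47(9) 0.70:30/47(7) 0.75:32/36(10) 0.80:37/41(11) 0.85:37/42(7) 0.90:43/47(13) 0.95:44/50(11) 1.00:30/32(6) 1.05:29/32(11)
```

View pics/sidez.png

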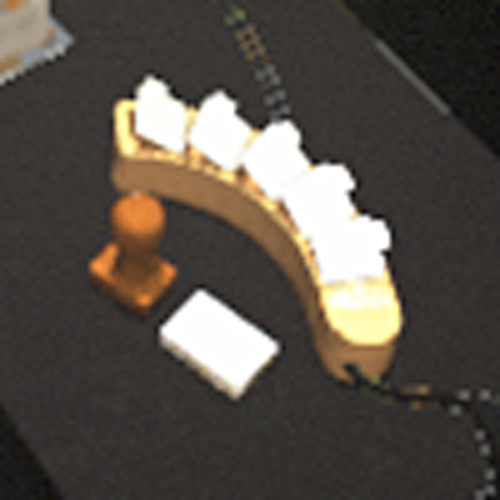

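View pics/topz.png

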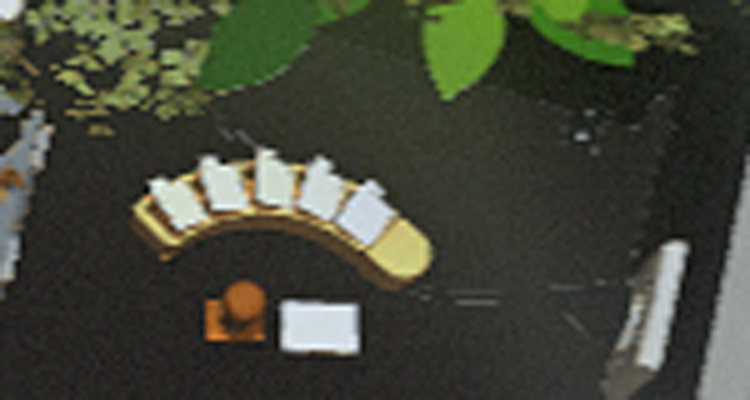

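Run:
```python
from h import *
M=R.from_quat([ 0.13403084,  0.69427921, -0.13497338,  0.69411404]).as_matrix(); print(M.round(3))
cx=np.array([.426,-.239])
for t in (-.62,-.58,.3,1.0):
    print(t,(cx+.1*np.array([np.cos(t),np.sin(t)])).round(3))
best={}
for n in("side","top"):
    P=pts(np.load(n+".npz")).reshape(-1,3)
    # height map max in 5cm cells
    print(n,"rows x .2...85, cols y .65..-.5")
    ys=np.arange(.65,-.5,-.07)
    print("      "+" ".join(f"{y:5.2f}" for y in ys))
    for x in np.arange(.2,.9,.05):
        r=[]
        for y in ys:
            m=(P[:,0]>=x)&(P[:,0]<x+.05)&(P[:,1]<=y)&(P[:,1]>y-.07)&(P[:,2]>-.05)
            r.append(f"{np.percentile(P[m,2],98)*100:5.0f}" if m.sum()>3 else "    .")
        print(f"{x:.2f}  "+" ".join(r))
```

```text
[[-0.     0.373  0.928]
 [-0.001  0.928 -0.373]
 [-1.    -0.001  0.   ]]
-0.62 [ 0.507 -0.297]
-0.58 [ 0.51  -0.294]
0.3 [ 0.522 -0.209]
1.0 [ 0.48  -0.155]
side rows x .2...85, cols y .65..-.5
       0.65  0.58  0.51  0.44  0.37  0.30  0.23  0.16  0.09  0.02 -0.05 -0.12 -0.19 -0.26 -0.33 -0.40 -0.47
0.20     40    48    33     .     .     .     .     .     .     .     .     .     .     .     .     .     .
0.25     36    47     .     .     .     .     .     .     .     .     .     .     .     .     .     .     .
0.30      .     .     .     .     .     .     .     .     .     .     .     .     .     .     0     .     .
0.35      .     .     .     0     2     2    11    10    12    47    53    52     0     0     0    17     0
0.40      .     .     .     0     2     2    12    11    51    52    54    53    56    55     0    17     0
0.45      .     .     .     4     8     8    10    48    53    54    59    59    59    57    53    17     0
0.50      .     .     .     5     8    10    46    51    53    56    55    60    59    57    55    50    48
0.55      .     .     .     0     5    12 
[... 1669 characters left out ...]
  52    63    64    65    66    58    54    51    50
0.60      .     .    -0     1     0    14     1    48    53    57    63    66    67    63    60    52     .
0.65      .     .     .     1     1    16     4    48    50    57    58    65    65    65    64    53    48
0.70      .     .     .     1     1    19     5    44    48    52    54    57    58    62    63    53    50
0.75      .     .     .     1     1    21     5     0    25    53    53    50    53    53    53    53    50
0.80      .     .    -0     2     2     2     1     1    25    47    49    51    53    50    53    51    48
0.85      .     .     .     3     2     3     0     1    25    31    32    48    48    49    48    43     .
```

Run:
```python
from h import *
P=np.vstack([pts(np.load(n+".npz")).reshape(-1,3) for n in("side","top")])
ys=np.arange(.37,-.5,-.07)
print("lowest z>0.2 (2%), cols y"); print("      "+" ".join(f"{y:5.2f}" for y in ys))
for x in np.arange(.3,.9,.05):
    r=[]
    for y in ys:
        m=(P[:,0]>=x)&(P[:,0]<x+.05)&(P[:,1]<=y)&(P[:,1]>y-.07)&(P[:,2]>.2)
        r.append(f"{np.percentile(P[m,2],2)*100:3.0f}/{m.sum():<3d}" if m.sum()>3 else "      .")
    print(f"{x:.2f}  "+" ".join(r))
```

```text
lowest z>0.2 (2%), cols y
       0.37  0.30  0.23  0.16  0.09  0.02 -0.05 -0.12 -0.19 -0.26 -0.33 -0.40 -0.47
0.30        .       .       .       .       .       .       .       .       .       .       .       .       .
0.35        .       .       .       .       .  44/114  43/979  44/876       .       .       .       .       .
0.40        .       .       .       .  45/247  43/761  44/771  44/1419  48/824  49/74        .       .       .
0.45        .       .       .  42/153  42/466  44/682  43/1768  43/1916  37/1354  41/2438  44/612       .       .
0.50        .       .  42/113  42/254  41/703  43/647  40/1109  39/1357  38/1438  42/1549  43/1517  42/571  48/38 
0.55        .       .  42/103  41/315  23/404  23/700  42/1224  25/2387  25/2338  23/1415  23/1060  23/2012  44/224
0.60        .       .       .  42/191  23/873  23/916  22/734  23/2088  23/2528  23/5661  23/5182  22/2447  44/9  
0.65        .       .       .  40/81   25/363  25/824  26/775  25/1198  25/1527  36/1969  25/3718  24/2440  41/588
0.70        .       .       .  42/8    25/361  25/353  26/460  26/788  36/992  36/1766  25/2175  24/2668  39/471
0.75        .  20/77        .       .  24/62   25/265  30/549  28/231  31/332  25/800  25/1292  23/1268  39/261
0.80        .       .       .       .  25/55   25/91   29/150  27/365  25/643  40/171  25/881  23/1115  41/104
0.85        .       .       .       .  25/51   25/45   27/125  25/57   25/203  25/519  25/601  23/678       .
0.90        .       .       .       .  24/102  25/78   25/245       .  25/12   25/51   25/224  23/515       .
```

Run:
```python
from h import *
a=[np.load(n+".npz")["color"] for n in("side","top")]
cv2.imwrite("pics/s1.png",cv2.resize(a[0][80:330,220:480],None,fx=3,fy=2.4))
cv2.imwrite("pics/t1.png",cv2.resize(a[1][130:330,190:500],None,fx=2.5,fy=2.5))
```

```text
(no output)
```

View pics/t1.png

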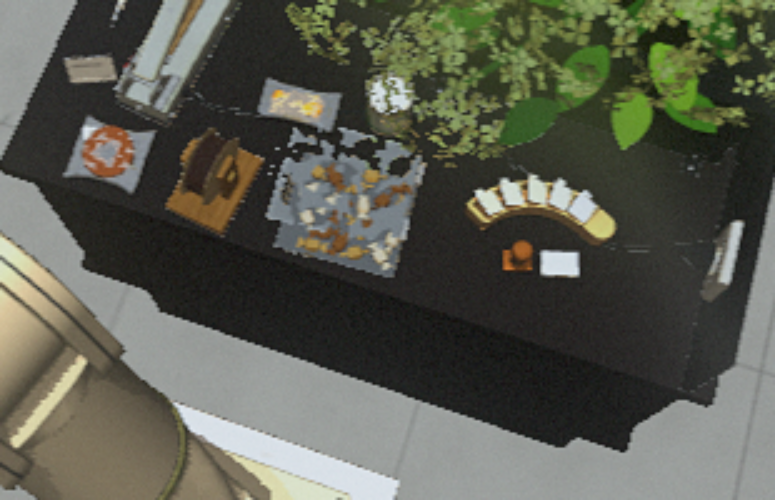

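View pics/s1.png

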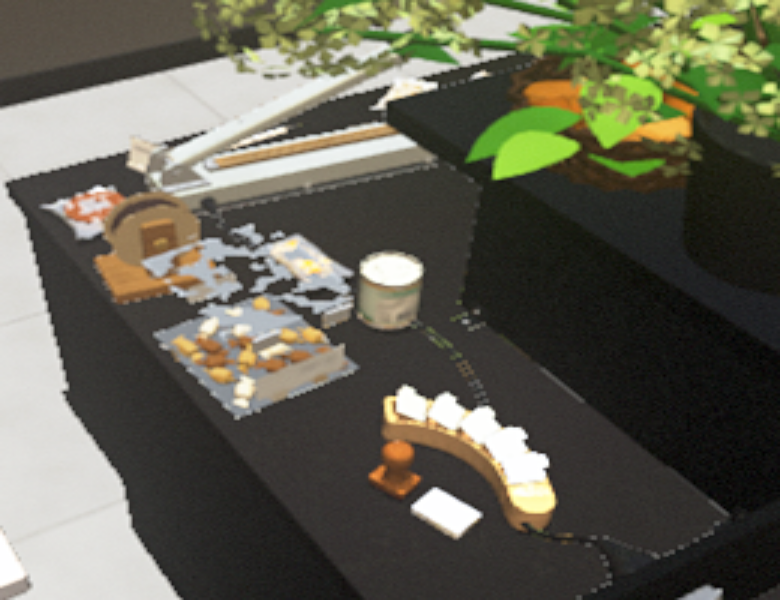

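Run:
```python
from h import *
P=np.vstack([pts(np.load(n+".npz")).reshape(-1,3) for n in("side","top")])
for y in np.arange(-.42,.1,.06):
    m=(P[:,1]>=y)&(P[:,1]<y+.06)
    f=m&(P[:,2]>.09)&(P[:,2]<.26)&(P[:,0]>.5)
    g=m&(abs(P[:,2])<.006)
    t=m&(abs(P[:,2]-.25)<.012)&(P[:,0]>.5)
    print(round(y,2),"face x",np.percentile(P[f,0],[0,2,10,50]).round(3) if f.sum() else '',f.sum(),"table xmax",P[g,0].max().round(3),"top xmin",np.percentile(P[t,0],[0,5]).round(3) if t.sum() else '')
```

```text
-0.42 face x [0.5   0.6   0.612 0.717] 6691 table xmax 0.813 top xmin [0.596 0.604]
-0.36 face x [0.598 0.6   0.603 0.645] 3283 table xmax 0.646 top xmin [0.598 0.602]
-0.3 face x [0.597 0.599 0.601 0.642] 1772 table xmax 0.646 top xmin [0.597 0.6  ]
-0.24 face x [0.596 0.6   0.602 0.644] 2203 table xmax 0.647 top xmin [0.596 0.601]
-0.18 face x [0.596 0.6   0.602 0.644] 1902 table xmax 0.646 top xmin [0.598 0.601]
-0.12 face x [0.598 0.6   0.601 0.644] 964 table xmax 0.645 top xmin [0.599 0.6  ]
-0.06 face x [0.597 0.6   0.601 0.645] 1143 table xmax 0.71 top xmin [0.597 0.601]
0.0 face x [0.597 0.6   0.603 0.716] 1985 table xmax 0.724 top xmin [0.597 0.603]
0.06 face x [0.602 0.603 0.604 0.953] 15 table xmax 1.227 top xmin [0.604 0.604]
```

```bash
python3 -m handwheel '4 -22 28 0 0 0 0;4 -22 28 0 0 0 0;4 -22 28 0 0 0 0;4 -22 28 0 0 0 0;4 -22 28 0 0 0 0;4 -22 28 0 0 0 0;4 -22 28 0 0 0 0;4 -22 28 0 0 0 0' 20
```

```text
clock: 1.7
position: [0.3761, 0.3316, 0.1994]
ee_rot: [0.135, 0.694, -0.134, 0.694]
ft_force: [0.6, 0.5, 0.1]
grip_width: 0.001
```

```bash
python3 -m handwheel '3 -30 29 0 0 0 0;3 -30 29 0 0 0 0;3 -30 29 0 0 0 0;3 -30 29 0 0 0 0;3 -30 29 0 0 0 0;3 -30 29 0 0 0 0;0 0 0 0.14 0 0 0;0 0 0 0.14 0 0 0' && python3 -m handwheel '0 0 0 0.14 0 0 0;0 0 0 0.14 0 0 0;0 0 0 0.14 0 0 0;0 0 0 0.14 0 0 0;0 0 0 0.14 0 0 0;0 0 0 0.14 0 0 0;0 0 0 0.14 0 0 0;0 0 0 0.14 0 0 0'
cat > st.py <<'E'
from h import *
from workcell import manip
import sys
o=manip.get_obs(); p=o["position"]; M=R.from_quat(o["ee_rot"]).as_matrix()
print("joints",o["joint_pos"].round(2),"tau",o["tau"].round(1),"F",o["ft_force"].round(1),"t",round(o["clock"],2))
print("pos",p.round(4),"y-angle",round(np.arctan2(M[1,1],M[0,1]),3),"x-axis",M[:,0].round(3))
c=np.array([.4258,-.239]); d=p[:2]-c
print("r",round(np.hypot(*d),4),"theta",round(np.arctan2(d[1],d[0]),3))
if len(sys.argv)>1:
    t=np.array([float(v) for v in sys.argv[1:4]]); print("to target, tool mm:",(M.T@(t-p)*1000).round(1))
E
python3 st.py .509 -.297 .12
```

```text
clock: 2.5
position: [0.4701, 0.0994, 0.1814]
ee_rot: [0.233, 0.668, -0.233, 0.668]
ft_force: [-0.5, 0.0, 0.1]
grip_width: 0.001
clock: 3.3
position: [0.4697, 0.1009, 0.1814]
ee_rot: [0.551, 0.443, -0.551, 0.443]
ft_force: [0.8, 0.4, -0.4]
grip_width: -0.004
joints [-0.66  0.04  0.36  1.92 -0.01  1.19 -0.51] tau [  0.2 -36.5   0.5 -37.3   0.    0.    2.9] F [ 0.8  0.4 -0.4] t 3.3
pos [0.4697 0.1009 0.1814] y-angle -0.218 x-axis [ 0.  0. -1.]
r 0.3427 theta 1.442
to target, tool mm: [ 61.3 124.3 380.1]
```

```bash
python3 -m handwheel '2 12 38 0 0 0 0;2 12 38 0 0 0 0;2 12 38 0 0 0 0;2 12 38 0 0 0 0;2 12 38 0 0 0 0' && python3 st.py .509 -.297 .12
python3 - <<'E'
from h import *
from workcell import cams
cv2.imwrite("pics/s2.png",cams.camera("side")["color"])
E
```

```text
clock: 3.8
position: [0.4884, -0.099, 0.1716]
ee_rot: [0.55, 0.444, -0.55, 0.444]
ft_force: [0.1, -0.5, -0.9]
grip_width: -0.001
joints [-0.43  0.09  0.57  1.9  -0.05  1.17 -0.05] tau [ -3.5 -39.4   1.  -35.3   0.6   0.3  -2.1] F [ 0.1 -0.5 -0.9] t 3.8
pos [ 0.4884 -0.099   0.1716] y-angle -0.212 x-axis [ 0.001  0.    -1.   ]
r 0.1534 theta 1.15
to target, tool mm: [ 51.5  61.7 189.3]
```

View pics/s2.png

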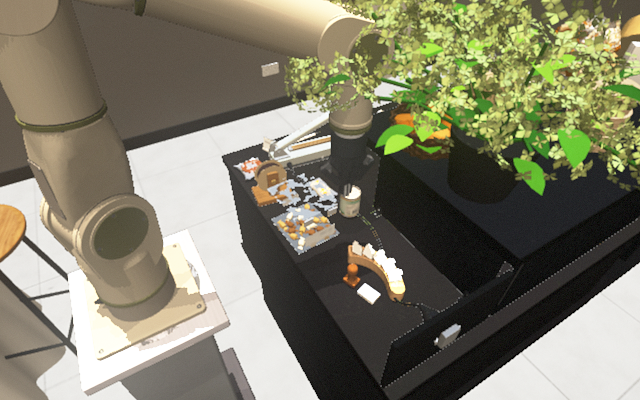

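```bash
python3 -m handwheel '3 12 38 0 0 0 0;3 12 38 0 0 0 0;3 12 38 0 0 0 0;3 12 38 0 0 0 0;3 12 37 0 0 0 0;0 0 0 0.13 0 0 0;0 0 0 0.13 0 0 0;0 0 0 0.13 0 0 0' && python3 st.py .509 -.297 .06
python3 - <<'E'
from h import *
from workcell import cams
for n in("side","top"):
    c=cams.camera(n); np.savez(n+"3.npz",**c); cv2.imwrite(f"pics/{n}3.png",cv2.resize(c["color"][180:330,300:500],None,fx=4,fy=4) if n=="side" else c["color"])
E
```

```text
clock: 4.65
position: [0.5071, -0.2952, 0.1562]
ee_rot: [-0.627, -0.327, 0.627, -0.327]
ft_force: [0.3, 0.0, 0.2]
grip_width: -0.002
joints [-0.16  0.37  0.76  1.7  -0.27  1.19  0.06] tau [  2.3 -49.3   9.9 -36.    0.3  -0.    2.6] F [0.3 0.  0.2] t 4.65
pos [ 0.5071 -0.2952  0.1562] y-angle -0.608 x-axis [-0.  0. -1.]
r 0.0989 theta -0.605
to target, tool mm: [96.2  2.6  0.4]
```

View pics/side3.png

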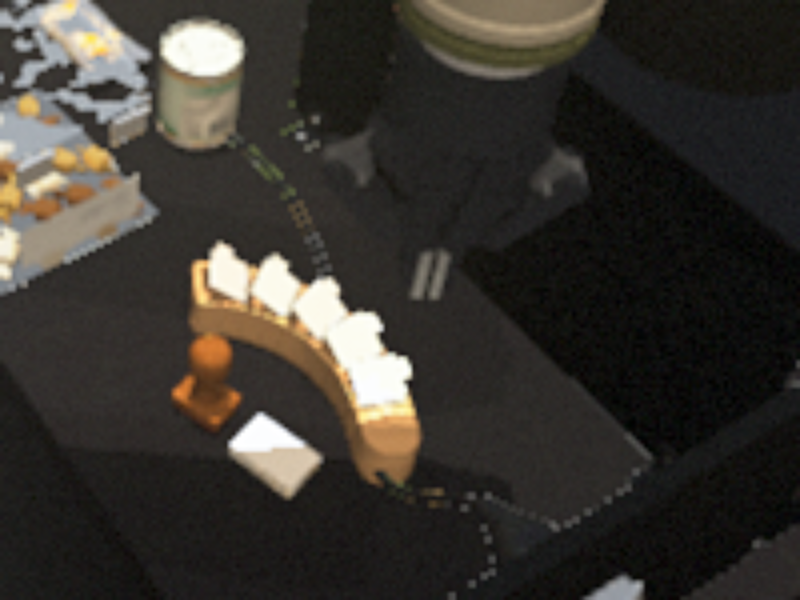

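View pics/top3.png

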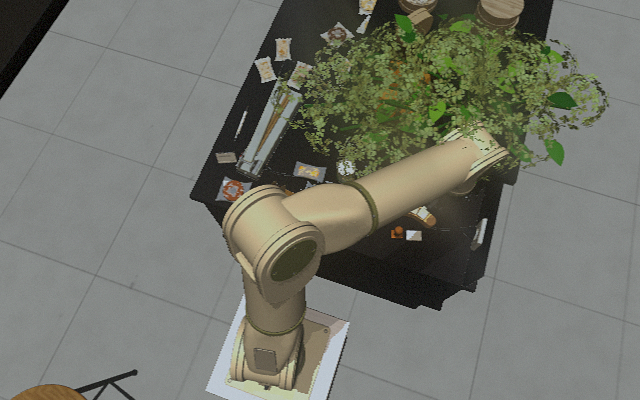

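```bash
python3 -m handwheel '25 1 0 0 0 0 0;25 0 0 0 0 0 0;25 0 0 0 0 0 0;20 0 0 0 0 0 0;10 0 0 0 0 0 0;6 0 0 0 0 0 0;3 0 0 0 0 0 0;0 0 0 0 0 0 0' && python3 st.py
```

```text
clock: 5.55
position: [0.5084, -0.2955, 0.0427]
ee_rot: [0.626, 0.329, -0.625, 0.33]
ft_force: [-0.2, 0.3, 0.1]
grip_width: 0.003
joints [-0.1   0.51  0.69  1.79 -0.38  0.98  0.14] tau [  0.1 -54.8  12.9 -30.8  -0.   -0.1   0.1] F [-0.2  0.3  0.1] t 5.55
pos [ 0.5084 -0.2955  0.0427] y-angle -0.601 x-axis [ 0.001 -0.    -1.   ]
r 0.1001 theta -0.6
```

```bash
python3 -m handwheel '2 0 0 0 0 0 0;2 0 0 0 0 0 0;1.5 0 0 0 0 0 0;0 0 0 0 0 0 0'; python3 -m handwheel '1 0 0 0 0 0 0;0 0 0 0 0 0 0';  python3 -m handwheel '1 0 0 0 0 0 0;0 0 0 0 0 0 0'
```

```text
clock: 5.95
position: [0.508, -0.2953, 0.0367]
ee_rot: [-0.626, -0.329, 0.626, -0.329]
ft_force: [0.6, -0.1, 0.0]
grip_width: -0.001
clock: 6.15
position: [0.508, -0.2954, 0.0357]
ee_rot: [-0.626, -0.329, 0.626, -0.329]
ft_force: [0.3, -0.0, -0.1]
grip_width: 0.001
clock: 6.35
position: [0.508, -0.2954, 0.0346]
ee_rot: [-0.626, -0.329, 0.626, -0.329]
ft_force: [0.7, -0.2, -0.5]
grip_width: 0.002
```

```bash
python3 -m handwheel '0.7 0 0 0 0 0 0;0 0 0 0 0 0 0';  python3 -m handwheel '0.7 0 0 0 0 0 0;0 0 0 0 0 0 0'
```

```text
clock: 6.55
position: [0.508, -0.2954, 0.034]
ee_rot: [0.626, 0.329, -0.626, 0.329]
ft_force: [0.2, 0.4, -0.6]
grip_width: -0.001
clock: 6.75
position: [0.508, -0.2954, 0.0333]
ee_rot: [-0.626, -0.329, 0.626, -0.329]
ft_force: [0.2, 1.0, -0.8]
grip_width: -0.0
```

```bash
python3 -m handwheel '-1.5 0 0 -0.0125 0 0 0;-1.5 0 -2.5 -0.025 0 0 0;-1.5 0 -2.5 -0.025 0 0 0;-1 0 -2.5 -0.025 0 0 0;-0.5 0 -2.5 -0.025 0 0 0;0 0 -2.5 -0.025 0 0 0;0 0 -2.5 -0.025 0 0 0;0 0 -2.5 -0.025 0 0 0' && python3 st.py
```

```text
clock: 7.55
position: [0.5167, -0.28, 0.0393]
ee_rot: [-0.592, -0.387, 0.592, -0.387]
ft_force: [0.1, 0.2, -0.6]
grip_width: 0.001
joints [-0.09  0.5   0.64  1.79 -0.35  0.97  0.28] tau [ -0.  -56.   12.5 -31.1  -0.1   0.   -0.4] F [ 0.1  0.2 -0.6] t 7.55
pos [ 0.5167 -0.28    0.0393] y-angle -0.412 x-axis [-0.  0. -1.]
r 0.0997 theta -0.423
```

```bash
python3 -m handwheel '0.5 0 -2.5 -0.025 0 0 0;1 0 -2.5 -0.025 0 0 0;1 0 -2.5 -0.025 0 0 0' && python3 -m handwheel '1 0 -2.5 -0.025 0 0 0;1 0 -2.5 -0.025 0 0 0;0.8 0 -2.5 -0.025 0 0 0' && python3 st.py
python3 - <<'E'
from h import *
from workcell import cams
c=cams.camera("side"); cv2.imwrite("pics/s4.png",cv2.resize(c["color"][210:310,320:440],None,fx=6,fy=6))
E
```

```text
clock: 7.85
position: [0.5195, -0.2734, 0.0369]
ee_rot: [-0.577, -0.409, 0.577, -0.409]
ft_force: [0.2, -0.2, 0.3]
grip_width: -0.0
clock: 8.15
position: [0.5219, -0.268, 0.0349]
ee_rot: [-0.561, -0.429, 0.562, -0.431]
ft_force: [-2.7, -7.3, 10.2]
grip_width: 0.002
joints [-0.09  0.49  0.6   1.79 -0.33  0.96  0.39] tau [ -4.6 -52.3   5.9 -27.9  -2.1   0.7  -0.4] F [-2.7 -7.3 10.2] t 8.15
pos [ 0.5219 -0.268   0.0349] y-angle -0.264 x-axis [ 0.001 -0.002 -1.   ]
r 0.1004 theta -0.293
```

View pics/s4.png

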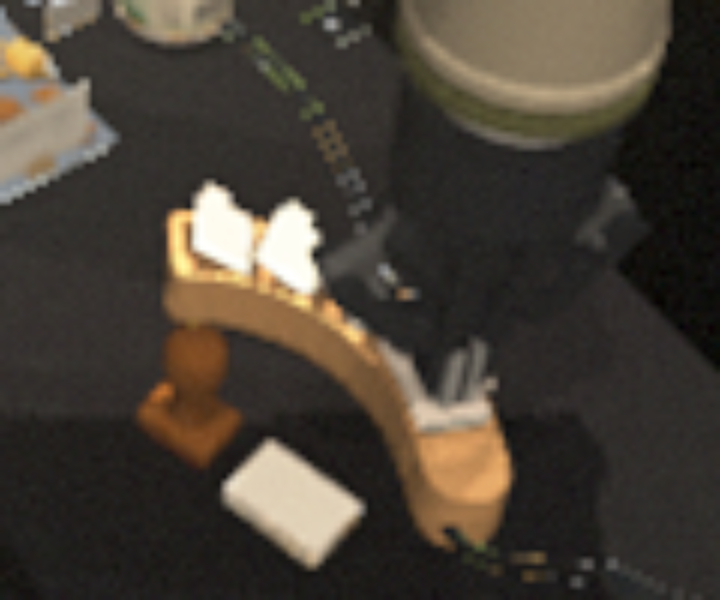

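```bash
python3 -m handwheel '0.3 0 0 0 0 0 0;0 0 0 0 0 0 0' && python3 st.py
python3 - <<'E'
from h import *
from workcell import cams
for n in("side","top"):
    c=cams.camera(n); P=pts(c).reshape(-1,3); x=np.array([.4258,-.239])
    a=np.arctan2(P[:,1]-x[1],P[:,0]-x[0]); r=np.hypot(P[:,0]-x[0],P[:,1]-x[1])
    for lo in np.arange(-.8,1.1,.05):
        m=(r>.086)&(r<.114)&(a>=lo)&(a<lo+.05)&(P[:,2]<.055)&(P[:,2]>.02)
        if m.sum(): print(f"{lo:.2f}:{np.median(P[m,2])*1000:.0f}({m.sum()})",end=" ")
    print()
E
```

```text
clock: 8.4
position: [0.5219, -0.2664, 0.034]
ee_rot: [0.562, 0.43, -0.561, 0.43]
ft_force: [0.4, -0.4, 0.0]
grip_width: 0.001
joints [-0.09  0.49  0.6   1.79 -0.33  0.96  0.39] tau [  0.4 -57.   12.1 -31.3   0.2  -0.1   0. ] F [ 0.4 -0.4  0. ] t 8.4
pos [ 0.5219 -0.2664  0.034 ] y-angle -0.264 x-axis [ 0.001 -0.    -1.   ]
r 0.0999 theta -0.278
-0.80:27(40) -0.75:32(30) -0.70:33(26) -0.65:33(25) -0.60:33(21) -0.55:33(22) -0.50:33(21) -0.45:32(24) -0.40:39(52) -0.35:43(25) -0.30:33(6) -0.25:33(11) -0.20:32(6) -0.15:33(8) -0.10:36(4) -0.05:34(2) 0.00:31(1) 0.05:31(1) 0.10:27(4) 0.15:31(2) 0.20:30(1) 0.25:28(3) 0.30:29(1) 0.35:37(2) 0.40:32(10) 0.45:34(11) 0.50:38(16) 0.55:39(20) 0.60:43(21) 0.65:44(14) 0.70:31(15) 0.75:35(20) 0.80:38(19) 0.85:41(20) 0.90:44(19) 0.95:45(16) 1.00:30(11) 1.05:30(10) 
-0.80:31(13) -0.75:32(13) -0.70:33(15) -0.65:33(15) -0.60:33(15) -0.55:32(12) -0.50:32(18) -0.45:33(10) -0.40:37(3) -0.15:35(6) -0.10:35(14) -0.05:39(14) 0.00:42(14) 0.05:41(12) 0.10:27(7) 0.15:33(12) 0.20:35(6) 0.25:38(4) 0.30:40(7) 0.35:46(2) 0.40:29(1) 0.45:35(2) 0.50:31(3) 0.55:37(3) 0.60:35(2) 0.65:41(1) 0.70:32(1) 0.75:31(1) 0.80:36(2) 0.85:35(3) 0.90:35(2) 0.95:43(1) 1.00:28(3) 1.05:26(6)
```

```bash
python3 -m handwheel '0 0 -2.5 -0.025 0 0 0;0 0 -2.5 -0.025 0 0 0;-1.5 0 -2.5 -0.025 0 0 0;-1.5 0 -2.5 -0.025 0 0 0;-2 0 -2.5 -0.025 0 0 0;-1 0 -2.5 -0.025 0 0 0;0 0 -2.5 -0.025 0 0 0;0 0 -2.5 -0.025 0 0 0' && python3 st.py
```

```text
clock: 9.3
position: [0.5254, -0.2462, 0.0398]
ee_rot: [0.515, 0.484, -0.515, 0.484]
ft_force: [-0.1, -0.9, -0.8]
grip_width: -0.001
joints [-0.1   0.46  0.56  1.81 -0.3   0.96  0.53] tau [ -0.2 -55.7  10.3 -31.4  -0.2   0.1  -0.4] F [-0.1 -0.9 -0.8] t 9.3
pos [ 0.5254 -0.2462  0.0398] y-angle -0.062 x-axis [ 0.  0. -1.]
r 0.0999 theta -0.072
```

```bash
python3 -m handwheel '1 0 -2.5 -0.025 0 0 0;1.3 0 -2.5 -0.025 0 0 0' && python3 -m handwheel '1.3 0 -2.5 -0.025 0 0 0;1.3 0 -2.5 -0.025 0 0 0'&& python3 -m handwheel '0.8 0 0 0 0 0 0'  && python3 -m handwheel '0 0 0 0 0 0 0;0 0 0 0 0 0 0' && python3 st.py
```

```text
clock: 9.5
position: [0.5256, -0.2415, 0.0374]
ee_rot: [0.503, 0.497, -0.503, 0.497]
ft_force: [-0.0, -0.8, 0.6]
grip_width: -0.003
clock: 9.7
position: [0.5259, -0.2375, 0.0353]
ee_rot: [0.491, 0.508, -0.491, 0.51]
ft_force: [-0.4, -7.3, 9.3]
grip_width: 0.002
clock: 9.8
position: [0.526, -0.2376, 0.035]
ee_rot: [0.491, 0.508, -0.491, 0.51]
ft_force: [-3.5, -2.3, 12.9]
grip_width: 0.003
clock: 10.0
position: [0.526, -0.2375, 0.035]
ee_rot: [0.491, 0.508, -0.491, 0.509]
ft_force: [-1.6, -2.5, 8.7]
grip_width: -0.001
joints [-0.09  0.46  0.54  1.82 -0.28  0.94  0.6 ] tau [ -1.8 -51.9   7.  -28.6  -0.8  -0.2  -0. ] F [-1.6 -2.5  8.7] t 10.0
pos [ 0.526  -0.2375  0.035 ] y-angle 0.036 x-axis [ 0.001 -0.001 -1.   ]
r 0.1002 theta 0.015
```

```bash
python3 -m handwheel '0.3 0 -2.5 -0.025 0 0 0;0 0 0 0 0 0 0' && python3 st.py
python3 - <<'E'
from h import *
from workcell import cams
for n in("side","top"):
    c=cams.camera(n); P=pts(c).reshape(-1,3); x=np.array([.4258,-.239])
    a=np.arctan2(P[:,1]-x[1],P[:,0]-x[0]); r=np.hypot(P[:,0]-x[0],P[:,1]-x[1])
    if n=="side": cv2.imwrite("pics/s5.png",cv2.resize(c["color"][210:310,320:440],None,fx=6,fy=6))
    for lo in np.arange(-.8,1.1,.05):
        m=(r>.086)&(r<.114)&(a>=lo)&(a<lo+.05)&(P[:,2]<.055)&(P[:,2]>.02)
        if m.sum(): print(f"{lo:.2f}:{np.median(P[m,2])*1000:.0f}({m.sum()})",end=" ")
    print()
E
```

```text
clock: 10.2
position: [0.5262, -0.236, 0.0351]
ee_rot: [0.484, 0.514, -0.485, 0.516]
ft_force: [-0.7, -4.8, 9.7]
grip_width: 0.0
joints [-0.09  0.46  0.53  1.82 -0.28  0.94  0.62] tau [ -3.2 -51.8   5.3 -27.5  -1.3   0.7   0.3] F [-0.7 -4.8  9.7] t 10.2
pos [ 0.5262 -0.236   0.0351] y-angle 0.061 x-axis [ 0.003 -0.003 -1.   ]
r 0.1005 theta 0.03
-0.80:29(43) -0.75:33(32) -0.70:33(25) -0.65:33(22) -0.60:33(21) -0.55:33(22) -0.50:32(20) -0.45:32(26) -0.40:33(22) -0.35:33(24) -0.30:33(20) -0.25:33(22) -0.20:31(17) -0.15:33(24) -0.10:38(44) -0.05:36(18) 0.00:35(10) 0.05:34(12) 0.10:34(6) 0.15:35(9) 0.20:38(12) 0.25:42(7) 0.30:42(5) 0.35:45(3) 0.40:32(10) 0.45:34(14) 0.50:37(12) 0.55:40(14) 0.60:42(16) 0.65:44(15) 0.70:31(14) 0.75:35(19) 0.80:38(17) 0.85:41(19) 0.90:44(20) 0.95:45(13) 1.00:30(11) 1.05:29(9) 
-0.80:32(12) -0.75:32(16) -0.70:33(14) -0.65:32(16) -0.60:31(14) -0.55:32(12) -0.50:33(17) -0.45:32(14) -0.40:33(14) -0.35:32(15) -0.30:31(14) -0.25:31(13) -0.20:32(4) 0.10:40(7) 0.15:32(12) 0.20:37(13) 0.25:39(10) 0.30:41(15) 0.35:46(9) 0.40:25(3) 0.45:33(9) 0.50:36(8) 0.55:39(7) 0.60:39(5) 0.65:44(6) 0.70:31(4) 0.75:31(6) 0.80:35(5) 0.85:37(4) 0.90:41(6) 0.95:44(4) 1.00:32(3) 1.05:29(12)
```

View pics/s5.png

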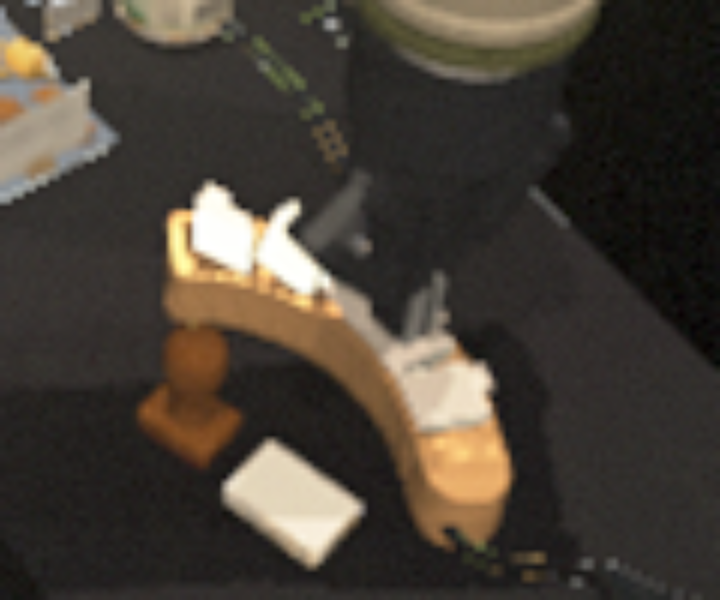

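```bash
python3 -m handwheel '0.7 0 0 0 0 0 0;0 0 0 0 0 0 0' && python3 st.py; python3 -m handwheel '0.7 0 -1.5 -0.015 0 0 0;0 0 0 0 0 0 0' && python3 st.py
```

```text
clock: 10.5
position: [0.5256, -0.2343, 0.0334]
ee_rot: [0.485, 0.515, -0.484, 0.515]
ft_force: [0.6, 0.2, -0.6]
grip_width: 0.002
joints [-0.09  0.46  0.53  1.82 -0.28  0.94  0.62] tau [  0.5 -56.6  10.4 -31.7   0.1  -0.1  -0. ] F [ 0.6  0.2 -0.6] t 10.5
pos [ 0.5256 -0.2343  0.0334] y-angle 0.061 x-axis [ 0.001 -0.    -1.   ]
r 0.1 theta 0.047
clock: 10.7
position: [0.5257, -0.2335, 0.033]
ee_rot: [0.48, 0.518, -0.481, 0.519]
ft_force: [-1.3, -3.6, 7.0]
grip_width: 0.002
joints [-0.09  0.46  0.53  1.82 -0.28  0.94  0.63] tau [ -2.4 -52.5   6.3 -28.5  -1.    0.2   0.2] F [-1.3 -3.6  7. ] t 10.7
pos [ 0.5257 -0.2335  0.033 ] y-angle 0.076 x-axis [ 0.001 -0.001 -1.   ]
r 0.1 theta 0.055
```

```bash
python3 -m handwheel '-1.5 0 -2.5 -0.025 0 0 0;-2 0 -2.5 -0.025 0 0 0;-2 0 -2.5 -0.025 0 0 0;-2 0 -2.5 -0.025 0 0 0;0 0 -2.5 -0.025 0 0 0;0 0 -2.5 -0.025 0 0 0' && python3 st.py
```

```text
clock: 11.3
position: [0.5233, -0.2172, 0.0398]
ee_rot: [0.44, 0.554, -0.44, 0.554]
ft_force: [-0.1, -1.3, 0.5]
grip_width: -0.003
joints [-0.1   0.42  0.5   1.84 -0.25  0.94  0.73] tau [ -0.2 -54.4   8.5 -31.4  -0.2   0.2  -0.4] F [-0.1 -1.3  0.5] t 11.3
pos [ 0.5233 -0.2172  0.0398] y-angle 0.228 x-axis [-0.  0. -1.]
r 0.0999 theta 0.22
```

```bash
python3 -m handwheel '0.5 0 -2.5 -0.025 0 0 0;1 0 -2.5 -0.025 0 0 0;1.3 0 -2.5 -0.025 0 0 0' && python3 -m handwheel '1.3 0 -2.5 -0.025 0 0 0;1.3 0 -2.5 -0.025 0 0 0' && python3 st.py
```

```text
clock: 11.6
position: [0.5215, -0.2102, 0.037]
ee_rot: [0.419, 0.57, -0.419, 0.57]
ft_force: [-0.4, -0.4, 1.1]
grip_width: 0.001
clock: 11.8
position: [0.5208, -0.2068, 0.0352]
ee_rot: [0.405, 0.579, -0.405, 0.581]
ft_force: [1.6, -6.9, 9.0]
grip_width: 0.004
joints [-0.1   0.41  0.47  1.86 -0.23  0.92  0.83] tau [ -3.3 -49.5   3.8 -26.2  -1.5   1.6  -0.4] F [ 1.6 -6.9  9. ] t 11.8
pos [ 0.5208 -0.2068  0.0352] y-angle 0.352 x-axis [ 0.002 -0.002 -1.   ]
r 0.1003 theta 0.327
```

Press down vertically over lid 3.

```bash
python3 -m handwheel '0.7 0 0 0 0 0 0;0 0 0 0 0 0 0' && python3 -m handwheel '0.7 0 0 0 0 0 0;0 0 0 0 0 0 0' && python3 st.py;  python3 - <<'E'
from h import *
from workcell import cams
for n in("side","top"):
    c=cams.camera(n); P=pts(c).reshape(-1,3); x=np.array([.4258,-.239])
    a=np.arctan2(P[:,1]-x[1],P[:,0]-x[0]); r=np.hypot(P[:,0]-x[0],P[:,1]-x[1])
    for lo in np.arange(-.8,1.1,.05):
        m=(r>.086)&(r<.114)&(a>=lo)&(a<lo+.05)&(P[:,2]<.055)&(P[:,2]>.02)
        if m.sum(): print(f"{lo:.2f}:{np.median(P[m,2])*1000:.0f}({m.sum()})",end=" ")
    print()
E
```

```text
clock: 12.0
position: [0.52, -0.2057, 0.034]
ee_rot: [0.405, 0.58, -0.405, 0.58]
ft_force: [-0.3, 0.1, -0.9]
grip_width: -0.004
clock: 12.2
position: [0.5198, -0.2053, 0.0331]
ee_rot: [0.405, 0.58, -0.405, 0.579]
ft_force: [-1.1, -0.5, 4.0]
grip_width: 0.002
joints [-0.1   0.41  0.47  1.86 -0.23  0.92  0.83] tau [ -0.1 -52.3   7.5 -30.2  -0.1  -0.4   0. ] F [-1.1 -0.5  4. ] t 12.2
pos [ 0.5198 -0.2053  0.0331] y-angle 0.351 x-axis [-0.     0.001 -1.   ]
r 0.0999 theta 0.344
-0.80:30(40) -0.75:33(25) -0.70:32(28) -0.65:32(22) -0.60:32(20) -0.55:33(22) -0.50:32(19) -0.45:32(27) -0.40:32(21) -0.35:33(21) -0.30:33(21) -0.25:33(22) -0.20:32(23) -0.15:33(19) -0.10:33(21) -0.05:33(22) 0.00:33(17) 0.05:33(22) 0.10:32(13) 0.15:32(23) 0.20:35(35) 0.25:41(22) 0.30:34(11) 0.35:38(13) 0.40:33(8) 0.45:35(11) 0.50:36(15) 0.55:40(13) 0.60:43(10) 0.65:44(9) 0.70:31(12) 0.75:34(20) 0.80:37(20) 0.85:41(20) 0.90:44(19) 0.95:45(13) 1.00:29(12) 1.05:30(12) 
-0.80:30(12) -0.75:32(16) -0.70:33(16) -0.65:31(14) -0.60:32(14) -0.55:34(13) -0.50:31(16) -0.45:32(14) -0.40:32(14) -0.35:33(14) -0.30:33(16) -0.25:33(15) -0.20:32(14) -0.15:31(15) -0.10:33(12) -0.05:33(12) 0.00:32(11) 0.05:33(2) 0.40:32(7) 0.45:34(18) 0.50:36(13) 0.55:37(9) 0.60:42(14) 0.65:42(10) 0.70:32(6) 0.75:32(8) 0.80:36(8) 0.85:40(10) 0.90:43(9) 0.95:44(6) 1.00:30(5) 1.05:28(16)
```

```bash
python3 -m handwheel '-1.5 0 -2.5 -0.025 0 0 0;-2 0 -2.5 -0.025 0 0 0;-2 0 -2.5 -0.025 0 0 0;-1.5 0 -2.5 -0.025 0 0 0;0 0 -2.5 -0.025 0 0 0;0 0 -2.5 -0.025 0 0 0;0 0 -2.5 -0.025 0 0 0' && python3 st.py
```

```text
clock: 13.0
position: [0.5127, -0.1896, 0.0401]
ee_rot: [0.352, 0.613, -0.352, 0.613]
ft_force: [0.8, -1.8, 0.9]
grip_width: 0.005
joints [-0.1   0.37  0.44  1.89 -0.19  0.92  0.96] tau [ -0.2 -52.    6.8 -31.2  -0.1   0.2  -0.4] F [ 0.8 -1.8  0.9] t 13.0
pos [ 0.5127 -0.1896  0.0401] y-angle 0.528 x-axis [ 0. -0. -1.]
r 0.1 theta 0.517
```

```bash
python3 -m handwheel '0.5 0 -2.5 -0.025 0 0 0;1 0 -2.5 -0.025 0 0 0;1.3 0 -2.5 -0.025 0 0 0' && python3 -m handwheel '1.3 0 -2.5 -0.025 0 0 0;1.3 0 -2.5 -0.025 0 0 0' && python3 st.py
```

```text
clock: 13.3
position: [0.5088, -0.1832, 0.0372]
ee_rot: [0.329, 0.626, -0.329, 0.626]
ft_force: [-0.0, -0.2, 0.8]
grip_width: 0.004
clock: 13.5
position: [0.507, -0.1801, 0.0354]
ee_rot: [0.313, 0.633, -0.314, 0.635]
ft_force: [2.7, -6.0, 8.1]
grip_width: -0.001
joints [-0.1   0.36  0.41  1.92 -0.18  0.9   1.05] tau [ -2.4 -46.8   3.1 -25.2  -1.1   1.9  -0.4] F [ 2.7 -6.   8.1] t 13.5
pos [ 0.507  -0.1801  0.0354] y-angle 0.652 x-axis [ 0.003 -0.001 -1.   ]
r 0.1003 theta 0.628
```

```bash
python3 -m handwheel '0.7 0 0 0 0 0 0;0 0 0 0 0 0 0' && python3 -m handwheel '0.6 0 0 0 0 0 0;0 0 0 0 0 0 0' && python3 st.py
```

```text
clock: 13.7
position: [0.507, -0.1801, 0.0351]
ee_rot: [0.314, 0.633, -0.314, 0.635]
ft_force: [1.7, -2.4, 8.8]
grip_width: 0.002
clock: 13.9
position: [0.5062, -0.1793, 0.0338]
ee_rot: [0.314, 0.633, -0.314, 0.634]
ft_force: [-0.2, -0.3, -0.1]
grip_width: 0.005
joints [-0.1   0.36  0.41  1.92 -0.18  0.9   1.05] tau [  0.2 -52.2   6.4 -31.5   0.1  -0.   -0. ] F [-0.2 -0.3 -0.1] t 13.9
pos [ 0.5062 -0.1793  0.0338] y-angle 0.651 x-axis [ 0.001  0.    -1.   ]
r 0.1001 theta 0.638
```

```bash
python3 -m handwheel '0 0 -2.5 -0.025 0 0 0;-1.5 0 -2.5 -0.025 0 0 0;-2 0 -2.5 -0.025 0 0 0;-2 0 -2.5 -0.025 0 0 0;-0.5 0 -2.5 -0.025 0 0 0;0 0 -2.5 -0.025 0 0 0;0 0 -2.5 -0.025 0 0 0' && python3 st.py
```

```text
clock: 14.6
position: [0.4943, -0.166, 0.0394]
ee_rot: [0.257, 0.659, -0.257, 0.659]
ft_force: [-0.2, 0.1, 0.3]
grip_width: -0.0
joints [-0.09  0.32  0.38  1.95 -0.15  0.9   1.19] tau [ -0.2 -48.9   5.1 -30.8  -0.1   0.3  -0.4] F [-0.2  0.1  0.3] t 14.6
pos [ 0.4943 -0.166   0.0394] y-angle 0.828 x-axis [ 0. -0. -1.]
r 0.1001 theta 0.817
```

```bash
python3 -m handwheel '0.5 0 -2.5 -0.025 0 0 0;1 0 -2.5 -0.025 0 0 0;1.3 0 -2.5 -0.025 0 0 0' && python3 -m handwheel '1.3 0 -2.5 -0.025 0 0 0;1.3 0 -2.5 -0.025 0 0 0' && python3 st.py
```

```text
clock: 14.9
position: [0.4887, -0.1611, 0.0365]
ee_rot: [0.232, 0.668, -0.232, 0.668]
ft_force: [0.3, -0.7, 0.9]
grip_width: -0.002
clock: 15.1
position: [0.4846, -0.158, 0.0338]
ee_rot: [0.215, 0.674, -0.215, 0.674]
ft_force: [0.0, -0.1, -0.1]
grip_width: -0.004
joints [-0.09  0.3   0.35  1.98 -0.13  0.88  1.29] tau [ -0.2 -47.8   4.6 -30.4  -0.1   0.2  -0.4] F [ 0.  -0.1 -0.1] t 15.1
pos [ 0.4846 -0.158   0.0338] y-angle 0.953 x-axis [-0.  0. -1.]
r 0.1001 theta 0.943
```

```bash
python3 -m handwheel '0.6 0 0 0 0 0 0;0 0 0 0 0 0 0' && python3 -m handwheel '0.6 0 0 0 0 0 0;0 0 0 0 0 0 0' && python3 st.py
```

```text
clock: 15.3
position: [0.4845, -0.158, 0.0332]
ee_rot: [0.216, 0.674, -0.216, 0.673]
ft_force: [-1.0, -0.3, 1.0]
grip_width: 0.003
clock: 15.5
position: [0.4847, -0.1581, 0.0331]
ee_rot: [0.216, 0.674, -0.216, 0.673]
ft_force: [-3.6, 0.4, 7.2]
grip_width: -0.002
joints [-0.09  0.3   0.35  1.98 -0.14  0.88  1.29] tau [  0.2 -46.    4.5 -30.3   0.1  -1.1   0. ] F [-3.6  0.4  7.2] t 15.5
pos [ 0.4847 -0.1581  0.0331] y-angle 0.95 x-axis [-0.  0. -1.]
r 0.1001 theta 0.942
```

```bash
cat > lid.py <<'E'
from h import *
from workcell import cams
import sys
for n in("side","top"):
    c=cams.camera(n); P=pts(c).reshape(-1,3); x=np.array([.4258,-.239])
    a=np.arctan2(P[:,1]-x[1],P[:,0]-x[0]); r=np.hypot(P[:,0]-x[0],P[:,1]-x[1])
    cv2.imwrite(f"pics/{n}_{sys.argv[1]}.png",cv2.resize(c["color"][210:310,320:440],None,fx=6,fy=6) if n=="side" else cv2.resize(c["color"][130:330,190:500],None,fx=2.5,fy=2.5))
    for lo in np.arange(-.8,1.1,.05):
        m=(r>.086)&(r<.114)&(a>=lo)&(a<lo+.05)&(P[:,2]<.055)&(P[:,2]>.02)
        if m.sum(): print(f"{lo:.2f}:{np.median(P[m,2])*1000:.0f}({m.sum()})",end=" ")
    print()
E
python3 lid.py a
```

```text
-0.80:29(41) -0.75:32(28) -0.70:32(28) -0.65:33(21) -0.60:33(20) -0.55:33(22) -0.50:32(16) -0.45:32(32) -0.40:32(20) -0.35:33(22) -0.30:33(22) -0.25:33(21) -0.20:32(19) -0.15:32(20) -0.10:33(19) -0.05:32(22) 0.00:33(21) 0.05:33(20) 0.10:33(14) 0.15:32(23) 0.20:33(19) 0.25:33(19) 0.30:33(23) 0.35:32(16) 0.40:32(21) 0.45:33(17) 0.50:33(20) 0.55:33(19) 0.60:33(21) 0.65:33(18) 0.70:32(16) 0.75:33(17) 0.80:33(15) 0.85:41(12) 0.90:40(12) 0.95:34(11) 1.00:34(21) 1.05:30(9) 
-0.80:31(16) -0.75:33(13) -0.70:33(14) -0.65:33(16) -0.60:32(13) -0.55:32(15) -0.50:31(18) -0.45:31(13) -0.40:32(14) -0.35:34(16) -0.30:33(14) -0.25:31(15) -0.20:31(12) -0.15:32(14) -0.10:34(16) -0.05:34(10) 0.00:32(13) 0.05:32(14) 0.10:31(14) 0.15:31(13) 0.20:34(11) 0.25:33(16) 0.30:31(15) 0.35:31(9) 0.40:33(5) 0.95:28(3) 1.00:38(12) 1.05:30(15)
```

View pics/side_a.png

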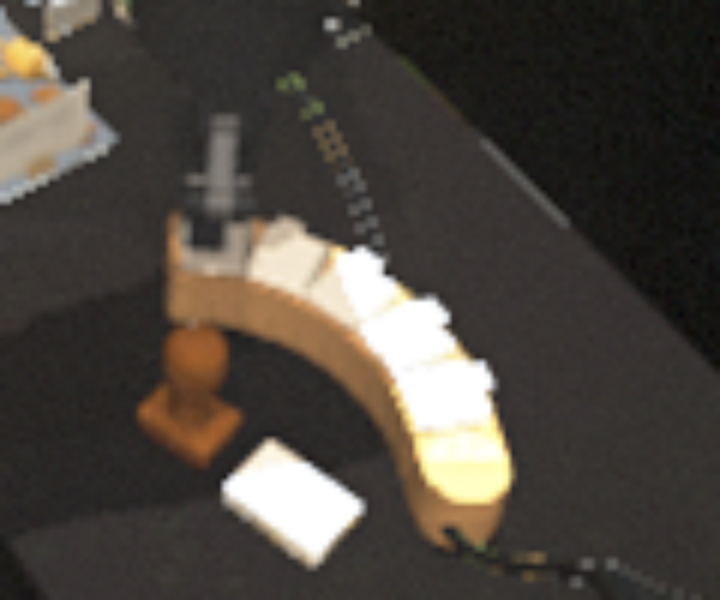

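All five lids are flat. I'll lift straight up and look again.

```bash
python3 -m handwheel '-3 0 0 0 0 0 0;-10 0 0 0 0 0 0;-20 0 0 0 0 0 0;-25 0 0 0 0 0 0;-25 0 0 0 0 0 0;-25 0 0 0 0 0 0;-20 0 0 0 0 0 0;0 0 0 0 0 0 0' && python3 st.py && python3 lid.py b
```

```text
clock: 16.4
position: [0.4864, -0.1587, 0.1642]
ee_rot: [0.216, 0.671, -0.216, 0.675]
ft_force: [0.5, -0.4, -0.8]
grip_width: 0.001
joints [-0.12  0.13  0.38  1.87 -0.05  1.15  1.22] tau [ -0.2 -42.4   2.  -36.9   0.1   0.8  -0.1] F [ 0.5 -0.4 -0.8] t 16.4
pos [ 0.4864 -0.1587  0.1642] y-angle 0.95 x-axis [ 0.005 -0.001 -1.   ]
r 0.1006 theta 0.924
-0.80:29(40) -0.75:32(32) -0.70:32(27) -0.65:33(18) -0.60:33(21) -0.55:33(23) -0.50:33(19) -0.45:32(27) -0.40:33(22) -0.35:32(22) -0.30:33(22) -0.25:33(22) -0.20:33(14) -0.15:32(23) -0.10:32(19) -0.05:33(25) 0.00:33(20) 0.05:33(21) 0.10:33(14) 0.15:33(21) 0.20:32(19) 0.25:33(19) 0.30:33(20) 0.35:34(21) 0.40:32(16) 0.45:33(20) 0.50:33(17) 0.55:33(17) 0.60:33(18) 0.65:33(18) 0.70:32(15) 0.75:33(20) 0.80:32(19) 0.85:34(15) 0.90:33(18) 0.95:33(18) 1.00:31(21) 1.05:26(11) 
-0.80:30(12) -0.75:32(16) -0.70:33(16) -0.65:32(14) -0.60:32(15) -0.55:33(13) -0.50:33(17) -0.45:32(11) -0.40:33(15) -0.35:33(14) -0.30:32(15) -0.25:32(15) -0.20:31(10) -0.15:34(15) -0.10:33(15) -0.05:33(15) 0.00:32(15) 0.05:35(12) 0.10:33(15) 0.15:32(12) 0.20:35(7) 0.25:32(9) 0.30:32(8) 0.35:29(9) 0.40:31(12) 0.45:32(13) 0.50:32(16) 0.55:32(13) 0.60:33(13) 0.65:33(14) 0.70:31(12) 0.75:32(9) 0.80:32(9) 0.85:32(7) 0.90:30(6) 0.95:33(7) 1.00:32(5) 1.05:28(7)
```

View pics/side_b.png

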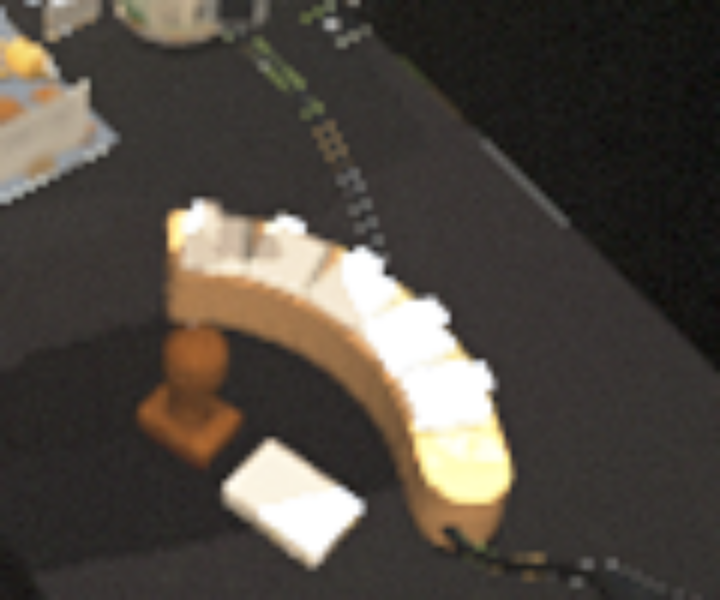

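```bash
python3 -m handwheel '0 0 0 0 0 0 0;0 0 0 0 0 0 0' && python3 -c "
from workcell import hand_in
print(hand_in())"
```

```text
clock: 16.7
position: [0.4842, -0.1581, 0.1599]
ee_rot: [0.216, 0.674, -0.216, 0.673]
ft_force: [0.7, -0.5, -0.1]
grip_width: 0.001
the job is handed in; nothing more can be done
None
```

I shut all five lids in order with one closed-finger stroke from the tongue along the row's middle line, then lifted clear and handed in at 16.7 s. The hand-in gave no verdict.

- **Stroke:** The fingertip stayed within about 1 mm of the 100 mm arc. It rose about 7 mm between lids, so it was not in contact the whole way. It pressed each lid down near its free edge and never left the row before lid 5 was shut.
- **Forces:** The wrist readings I took reached about 13 N. I read it only at the end of each move, so brief peaks could have been higher. Lids 1 to 4 resisted at about 10 N before going down; lid 5 shut more easily.
- **Last checks:** After the lift, both cameras showed the lid tops flat at about 33 mm, with scattered top-camera readings of 29–35 mm. The row lined up with where I first measured it. The stamp and labels looked untouched. I did not re-measure the tea tin, sign, butter bar or ring pack, but the planned path kept clear of them.
- **Foliage:** The arm passed through the plant's overhanging leaves without any force showing. At hand-in the wrist force was near zero with the fingers 0.16 m above the table, though the arm may still have been among the leaves.

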